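# Hang the trial-piece carriers on the drying rail and read their labels

## Robot

A 6-joint arm with a two-finger parallel gripper is mounted at the origin on the work surface; the furniture and walls round the work are solid. World frame = base frame: x ahead of the robot, y to its left, z up, the work surface at z = 0. Lengths are in m, angles in degrees, forces in N, time in s.
With the tool pointing down it reaches from about 0.425 to 1.125 m from the base axis. Payload 14.9 kg.
Tool frame: the origin (TCP) lies midway between the tips of the shut fingers; the grasp point (between the pads) lies 19 mm behind it; y points along the fingers, x is the direction in which the jaws open and shut, and the axes are right-handed (so a half turn about y gives the same grasp; the last joint's range is limited). The gripper opens to 91 mm and grips with 3 to 60 N. Pads are 32 mm wide; open, the fingers measure 118 mm over their backs; the gripper's body (76 mm by 178 mm) begins 60 mm behind the grasp point.
Start: joints at [-69.861, 21.709, 99.362, -0, 58.929, -1.908], TCP at [0.263, -0.649, 0.214] pointing down, gripper open.
Joint ranges: [-158.91, 158.91], [-42.39, 125.64], [0.06, 152.35], [-60.88, 240.88], [17.5, 164.5], [-176.32, 176.32]. Speed limits (degrees/s): [108.29, 108.29, 136.94, 180, 180, 180].

## Interface

Orientations are given as [roll, pitch, yaw] about the fixed x, y, z axes, in that order (R = Rz(yaw) Ry(pitch) Rx(roll)).
In Python, from workcell import ctrl, imaging, models gives the robot as it stands. Calls block until the motion is done:
- ctrl.move_to(position, orientation): joint-space move of the TCP to a pose.
- ctrl.servo_line(position, rate=0.15, rot=None, until_force=None): straight line of the TCP; rot=None keeps the orientation; rate is the mean speed in m/s. With until_force (N) it stops when the force on the tool has changed by that much, and returns True; else False.
- ctrl.goto_joints(angles): joint-space move.
- ctrl.set_gripper(opening, grip_force=None): finger opening in m; grip_force is the grip in N (None keeps the last); returns when the fingers have stopped.
- ctrl.sleep(seconds).
- ctrl.ik(position, orientation): joint angles nearest the present ones, or None.
- imaging.snapshot(name): name is "scene" or "top" or "wrist"; returns the picture (384x512x3 uint8, red, green, blue); there is no depth.
- imaging.camera_params(name): a dict with "fx", "fy", "cx", "cy" (pixels), "cam_to_world" (4x4, takes a point from camera to world coordinates); the wrist camera has in their place "mount" (4x4, takes a point from camera to tool coordinates, whose origin is the TCP and whose axes are the tool frame's). Camera axes: x right, y down, z forward; pixel columns grow to the right and rows downward; lengths in m; the calibration is good to about 2 mm. A picture is of the moment at which its call begins: read the wrist's pose just before it. camera_params takes no time and is no camera call.
A pose or a line that the arm cannot do raises ctrl.IKError and nothing moves.
- ctrl.sign_off(): hands the job in, once; it reports no verdict.
Trained networks look in the newest picture that a camera, given by its name, has taken for a name from the list of things; names that differ only in an ending like _2 or _b are one class to them, and where a whole thing is asked for, a point or a joint stands for the part that bears it (a point fixed in the world has none). Each returns a list of dicts, best first, with "score" (0 to 1); they miss things now and then, are a little off and sometimes report something else, mostly with a low value. They report only what shows in the picture. A call takes as long as a camera call.
- models.spot_in(camera, target): "location" ([x, y, z] in m, in world coordinates, good to about 4 mm: the middle of the surface that is visible of it).
Readings, each from a call of its own:
- ctrl.read_time(): time.
- ctrl.read_joint_positions(): joint angles.
- ctrl.read_qvel(): joint speeds.
- ctrl.read_joint_efforts(): joint torques, N m.
- ctrl.read_ee_pos(): TCP position.
- ctrl.read_tcp_rot(): TCP orientation.
- ctrl.read_force(): force on the tool from outside, world axes, zero at the start.
- ctrl.read_moment(): the same for the moment, N m.
- ctrl.read_finger_gap(): finger opening in m.
Only numpy, scipy, OpenCV 4.12 (cv2) and the standard library are available. Lean on these libraries where they do the work, as an engineer would, in place of code of your own. Each camera call takes 0.05 s, during which the arm holds its last target.

## Task

Hook every carrier that is there onto the drying rail in its loading stretch (between the right-hand post and the dark band, labels to the front) and slide it along the bar, without lifting it off again, until its middle is over its own pointer: widest plate at the left pointer, medium at the middle one, narrow at the right one. Then, once all hang still, take the label reader and, from left to right, aim it squarely at the middle of each label from about 9 cm, holding it steady for three seconds and never touching the carriers; finally stand the reader back upright wholly on its pad. Leave everything else on the bench where it is.

Things in the scene. Friction and masses are not known exactly. Their poses are not given: they have to be found in the camera images.
- carrier_wide: the wide hook carrier (may be absent), 214 mm tall, 0.3 kg, stands on a steel foot 64 (x) x 60 (y) x 8 mm. Origin: centre of the foot's underside; z up, +x to the back. Metal front plate 58 mm wide (y), x = -14 to -10 mm, up to z = 160 mm, label on its front (-x) face; wooden trial piece 24 x 52 x 30 mm on the foot behind it (x = 0 to 24 mm)
- tab_wide (a point): grip point of the black grip tab at the top of that carrier, at its x = y = 0, z = 192 mm; tab 12 mm thick (x), 30 mm wide (y), from z = 163 to 214 mm; axes as the carrier's
- hook_wide (a point): middle of the hook's seat, at the carrier's x = y = 0, z = 144 mm: the rail's axis lies here when hung. Hook 30 mm wide (y); slot 20 mm wide between plate and back lip (x = 10 to 14 mm, lower end at z = 120 mm), open below the lip to the back. To hook on: from the rail's front, 30 mm or more above hung height, move back to the bar, then lower; axes as the carrier's
- carrier_medium: the medium hook carrier (may be absent), 214 mm tall, 0.3 kg, stands on a steel foot 64 (x) x 60 (y) x 8 mm. Origin: centre of the foot's underside; z up, +x to the back. Metal front plate 44 mm wide (y), x = -14 to -10 mm, up to z = 160 mm, label on its front (-x) face; wooden trial piece 24 x 38 x 30 mm on the foot behind it (x = 0 to 24 mm)
- tab_medium (a point): grip point of the black grip tab at the top of that carrier, at its x = y = 0, z = 192 mm; tab 12 mm thick (x), 30 mm wide (y), from z = 163 to 214 mm; axes as the carrier's
- hook_medium (a point): middle of the hook's seat, at the carrier's x = y = 0, z = 144 mm: the rail's axis lies here when hung. Hook 30 mm wide (y); slot 20 mm wide between plate and back lip (x = 10 to 14 mm, lower end at z = 120 mm), open below the lip to the back. To hook on: from the rail's front, 30 mm or more above hung height, move back to the bar, then lower; axes as the carrier's
- carrier_narrow: the narrow hook carrier (may be absent), 214 mm tall, 0.3 kg, stands on a steel foot 64 (x) x 60 (y) x 8 mm. Origin: centre of the foot's underside; z up, +x to the back. Metal front plate 30 mm wide (y), x = -14 to -10 mm, up to z = 160 mm, label on its front (-x) face; wooden trial piece 24 x 24 x 30 mm on the foot behind it (x = 0 to 24 mm)
- tab_narrow (a point): grip point of the black grip tab at the top of that carrier, at its x = y = 0, z = 192 mm; tab 12 mm thick (x), 30 mm wide (y), from z = 163 to 214 mm; axes as the carrier's
- hook_narrow (a point): middle of the hook's seat, at the carrier's x = y = 0, z = 144 mm: the rail's axis lies here when hung. Hook 30 mm wide (y); slot 20 mm wide between plate and back lip (x = 10 to 14 mm, lower end at z = 120 mm), open below the lip to the back. To hook on: from the rail's front, 30 mm or more above hung height, move back to the bar, then lower; axes as the carrier's
- label_wide (a point): middle of the bar label (34 mm high, 40 mm wide) on the front of the wide carrier, at x = -15.5, y = 0, z = 95 mm of the carrier; axes as the carrier's, the label faces -x
- label_medium (a point): middle of the bar label (34 mm high, 40 mm wide) on the front of the medium carrier, at x = -15.5, y = 0, z = 95 mm of the carrier; axes as the carrier's, the label faces -x
- label_narrow (a point): middle of the bar label (34 mm high, 26 mm wide) on the front of the narrow carrier, at x = -15.5, y = 0, z = 95 mm of the carrier; axes as the carrier's, the label faces -x
- rail: the drying rail, fixed: a steel bar 12 mm in diameter along its y, axis 224 mm above the table, between posts (18 mm in diameter, 242 mm tall) at y = -0.2 and +0.2 m. Origin on the table below the bar's middle; front is -x. Foot board 50 mm deep, 16 mm high (y = -0.08 to 0.19); on it three steel pointer pins right under the bar, tips at z = 64 mm, 16 mm below a hung carrier's foot
- band (a point): dark band round the bar at rail y = -0.085, on the axis; it ends the loading stretch, which reaches from it to the right-hand (-y) post; the middle of that stretch is at rail y = -0.135; axes as the rail's
- mark_wide (a point): point on the bar's axis above the left (rail y = +0.130) pointer pin, where the middle of the wide carrier belongs; axes as the rail's
- mark_medium (a point): point on the bar's axis above the middle (rail y = +0.045) pointer pin, where the middle of the medium carrier belongs; axes as the rail's
- mark_narrow (a point): point on the bar's axis above the right (rail y = -0.040) pointer pin, where the middle of the narrow carrier belongs; axes as the rail's
- reader: the label reader, a grey hand-held device standing on a dark round weighted foot (60 mm in diameter), 0.3 kg, 135 mm tall. Origin: centre of the foot's underside; z up, it looks along its +x. Column 24 x 24 mm up to z = 100 mm; head 76 mm long (x = -33 to +43 mm), 30 mm wide (y), z = 99 to 135 mm: grip it across its width, over the column
- reader_lens (a point): middle of the reader's window at the front end of its head (x = 44.7, y = 0, z = 115 mm of the reader); it looks along +x, axes as the reader's; reads from 50 to 130 mm away
- pad: the reader's round black rubber pad, 100 mm in diameter, 3 mm thick, lying fixed on the table; origin at the centre of its underside; the reader starts and ends on it
- tape_measure: bystander: tape measure, 39x80x62 mm
- sand_block: bystander: grey sanding block lying flat, 62x120x48 mm
- tape_yellow: bystander: low striped roll of tape, 73 mm across, 37 mm high
- spring_clamp: bystander: spring clamp lying on its side, 56x129x24 mm

How it is judged:
By the outcome, as a careful person would: the job done as asked, in the order asked, and still so for the second after the job is handed in, with the robot touching nothing.
Of carrier_wide, carrier_medium, carrier_narrow only 2 to 3 are there at a start; the rules pass over those that are not, and their reading is None.
At some moment in a run one of reader may be knocked a few centimetres aside while the robot is not near it.
It also fails if it takes over 210 s, if anything falls off the work surface, if the arm or the gripper's body presses on something with over 40 N, if the wrist force passes 120 N, or if a joint passes its speed limit or range.

## Working session

There is one attempt and no reset: what is moved stays moved. The work goes in short steps, each a Python script; the robot and the scene stay as the last script left them, time stands still between calls to the robot, and variables do not carry over. Pictures are saved under pics/ and viewed, and the job is handed in when it is done.

```bash
ls -la; mkdir -p pics
python3 - <<'E'
from workcell import ctrl, imaging, models
import cv2, numpy as np
for n in ["scene","top","wrist"]:
    im=imaging.snapshot(n); cv2.imwrite(f"pics/a_{n}.png",im[:,:,::-1])
    p=imaging.camera_params(n); print(n,{k:np.round(v,3).tolist() for k,v in p.items()})
    if n!="wrist":
        for t in ["carrier_wide","carrier_medium","carrier_narrow","tab_wide","tab_medium","tab_narrow","rail","band","mark_wide","reader","reader_lens","pad","sand_block","tape_measure","tape_yellow","spring_clamp","label_wide","label_medium","label_narrow"]:
            r=models.spot_in(n,t); print(t,[(np.round(d["location"],3).tolist(),round(d["score"],2)) for d in r[:3]])
print(ctrl.read_time(),ctrl.read_tcp_rot(),ctrl.read_ee_pos())
E
```

```text
total 12
drwxr-xr-x  3 agent agent 4096 Dec  6 01:33 .
drwxr-xr-x 23 root  root  4096 Dec  6 01:33 ..
drwxr-xr-x  2 agent agent 4096 Dec  6 01:33 pics
scene {'fx': 437.221, 'fy': 437.221, 'cx': 252.175, 'cy': 192.306, 'cam_to_world': [[-0.83, -0.294, 0.473, -0.231], [-0.557, 0.455, -0.695, 1.032], [-0.011, -0.841, -0.542, 0.963], [0.0, 0.0, 0.0, 1.0]]}
carrier_wide []
carrier_medium [([0.421, 0.144, 0.089], 0.61)]
carrier_narrow [([0.422, 0.145, 0.089], 0.23)]
tab_wide []
tab_medium [([0.418, 0.144, 0.089], 0.82)]
tab_narrow [([0.461, -0.381, 0.115], 0.84), ([0.581, 0.104, 0.033], 0.62)]
rail [([0.58, 0.104, 0.037], 0.67)]
band [([0.581, 0.104, 0.035], 0.59)]
mark_wide [([0.582, 0.102, 0.036], 0.95)]
reader [([0.364, 0.322, 0.103], 0.87), ([0.579, -0.245, 0.038], 0.67)]
reader_lens [([0.364, 0.319, 0.102], 0.76)]
pad [([0.361, 0.324, 0.003], 0.69)]
sand_block [([0.615, -0.387, 0.042], 0.97)]
tape_measure [([0.574, -0.246, 0.037], 0.56)]
tape_yellow [([0.511, 0.369, 0.03], 0.96), ([0.583, 0.103, 0.033], 0.58), ([0.459, -0.377, 0.115], 0.39)]
spring_clamp [([0.433, -0.102, 0.012], 0.48
[... 1037 characters left out ...]
, 0.67), ([0.626, -0.404, 0.048], 0.48), ([0.585, 0.061, 0.011], 0.33)]
tape_yellow [([0.375, 0.301, 0.134], 0.62), ([0.516, 0.367, 0.038], 0.56)]
spring_clamp [([0.441, -0.108, 0.015], 0.6), ([0.584, 0.065, 0.013], 0.29)]
label_wide [([0.626, -0.405, 0.05], 0.55), ([0.428, 0.126, 0.009], 0.39)]
label_medium [([0.588, -0.248, 0.057], 0.64), ([0.43, 0.134, 0.006], 0.58)]
label_narrow [([0.461, -0.378, 0.042], 0.71)]
wrist {'fx': 318.108, 'fy': 318.108, 'cx': 258.932, 'cy': 193.112, 'mount': [[1.0, 0.002, 0.001, 0.0], [-0.0, -0.284, 0.959, -0.169], [0.002, -0.959, -0.284, 0.081], [0.0, 0.0, 0.0, 1.0]]}
2.05 [-8.99997411e+01 -4.08240653e-03 -6.79535593e+01] [ 0.26279099 -0.64885168  0.21397081]
```

View pics/a_scene.png

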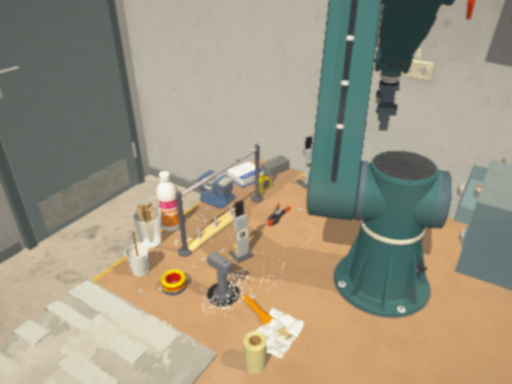

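View pics/a_top.png

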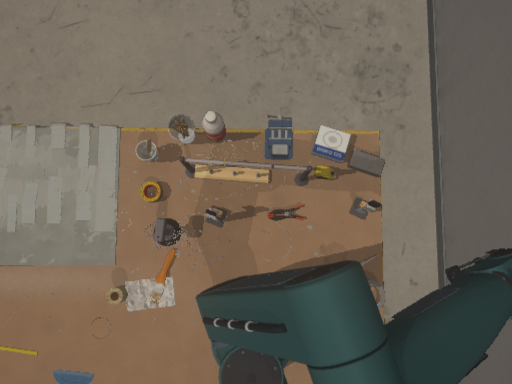

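View pics/a_wrist.png

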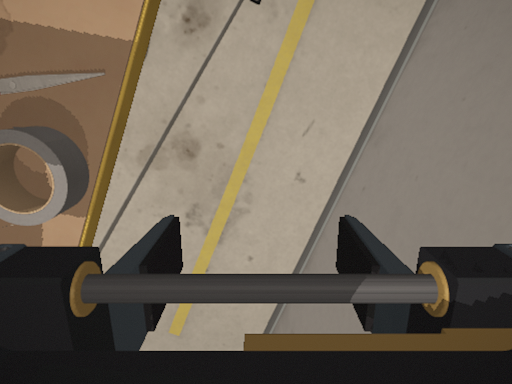

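Two carriers seem visible: a broad one at about (240,230) in the scene view and a narrow one at about (308,150). The rail stands between posts at (183,235) and (257,175). Next I'll take wrist-camera views, which will also check for a third carrier.

```bash
cat > h.py <<'E'
from workcell import ctrl, imaging, models
import cv2, numpy as np
from scipy.spatial.transform import Rotation as R
def RR(rpy): return R.from_euler('xyz',rpy,degrees=True).as_matrix()
DN=lambda yaw:[-90,0,yaw]
def campose(n):
    p=imaging.camera_params(n)
    if n!="wrist": return p,np.array(p["cam_to_world"])
    T=np.eye(4);T[:3,:3]=RR(ctrl.read_tcp_rot());T[:3,3]=ctrl.read_ee_pos()
    return p,T@np.array(p["mount"])
def shot(n,f):
    p,T=campose(n); im=imaging.snapshot(n)[:,:,::-1].copy()
    cv2.imwrite(f"pics/{f}.png",im)
    K=np.array([[p["fx"],0,p["cx"]],[0,p["fy"],p["cy"]],[0,0,1]])
    np.savez(f"pics/{f}.npz",K=K,T=T); return im,K,T
def load(f):
    d=np.load(f"pics/{f}.npz"); return cv2.imread(f"pics/{f}.png"),d["K"],d["T"]
def proj(K,T,P):
    P=np.atleast_2d(P); c=(P-T[:3,3])@T[:3,:3]; q=c@K.T; return q[:,:2]/q[:,2:]
def back(K,T,uv,z):
    uv=np.atleast_2d(uv); d=np.c_[uv,np.ones(len(uv))]@np.linalg.inv(K).T@T[:3,:3].T
    return T[:3,3]+d*((z-T[2,3])/d[:,2])[:,None]
def spot(n,t,k=3):
    r=models.spot_in(n,t); print(n,t,[(np.round(d["location"],3).tolist(),round(d["score"],2)) for d in r[:k]])
E
python3 - <<'E'
from h import *
def go(p,yaw):
    q=ctrl.ik(p,DN(yaw)); print(yaw,None if q is None else np.round(q,1))
    return q
for p,f,yaws in [((0.52,-0.22,0.45),"w1",[90]),((0.45,0.15,0.45),"w2",[90])]:
    for y in yaws:
        if go(p,y) is not None:
            ctrl.move_to(p,DN(y)); shot("wrist",f)
            for t in ["carrier_wide","carrier_medium","carrier_narrow","tab_narrow","tab_medium","rail","band","reader"]: spot("wrist",t)
            break
shot("top","t2")
print(ctrl.read_time())
E
```

```text
90 [ -25.3   -2.3  102.7   -0.    79.6 -115.3]
wrist carrier_wide [([0.583, 0.03, 0.014], 0.33), ([0.46, -0.379, 0.052], 0.17)]
wrist carrier_medium [([0.43, 0.124, 0.04], 0.61)]
wrist carrier_narrow [([0.466, -0.38, 0.058], 0.78)]
wrist tab_narrow [([0.46, -0.381, 0.052], 0.65)]
wrist tab_medium [([0.424, 0.127, 0.043], 0.89)]
wrist rail [([0.583, 0.032, 0.014], 0.57), ([0.463, -0.38, 0.056], 0.27), ([0.44, -0.112, 0.018], 0.18)]
wrist band [([0.581, 0.033, 0.015], 0.91)]
wrist reader [([0.582, 0.031, 0.017], 0.35), ([0.426, 0.123, 0.043], 0.31)]
90 [ 15.6 -12.1 111.4   0.   80.8 -74.4]
wrist carrier_wide [([0.373, 0.301, 0.135], 0.61)]
wrist carrier_medium [([0.422, 0.138, 0.104], 0.68)]
wrist carrier_narrow []
wrist tab_narrow [([0.422, 0.135, 0.102], 0.56)]
wrist tab_medium [([0.377, 0.298, 0.138], 0.74), ([0.419, 0.138, 0.109], 0.59)]
wrist rail [([0.585, 0.081, 0.016], 0.89), ([0.422, 0.137, 0.103], 0.43)]
wrist band [([0.586, 0.086, 0.015], 0.67)]
wrist reader [([0.377, 0.302, 0.137], 0.67)]
6.4
```

View pics/w1.png

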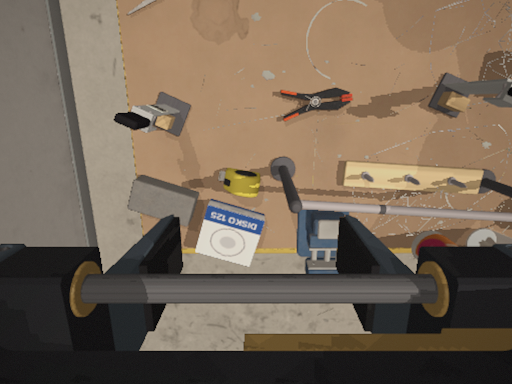

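View pics/w2.png

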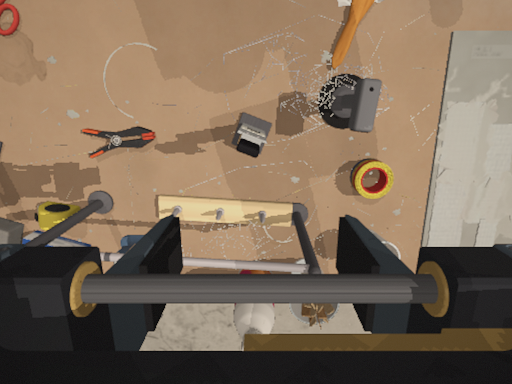

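View pics/t2.png

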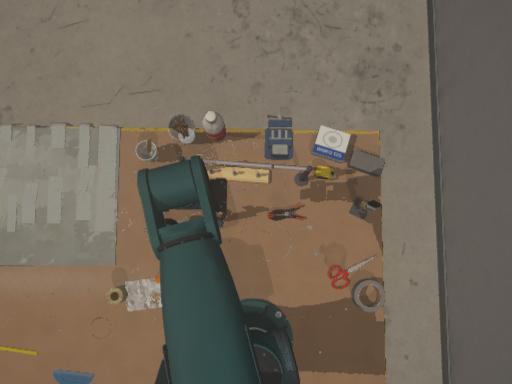

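Only two carriers show: one at (253,132) in w2 and the narrow one at (160,115) in w1. I'll take closer views to get their type, yaw and pose, and the rail fit.

Run:
```python
from h import *
for p,f in [((0.43,0.15,0.36),"c1"),((0.53,0.10,0.42),"r1"),((0.53,-0.10,0.42),"r2"),((0.45,-0.37,0.36),"c2")]:
    ctrl.move_to(p,DN(90)); shot("wrist",f)
im=[load(f)[0] for f in ("c1","r1","r2","c2")]
print(ctrl.read_time(), ctrl.read_ee_pos())
```

```text
9.5583 [ 0.4508292  -0.36897379  0.3604488 ]
```

View pics/c1.png

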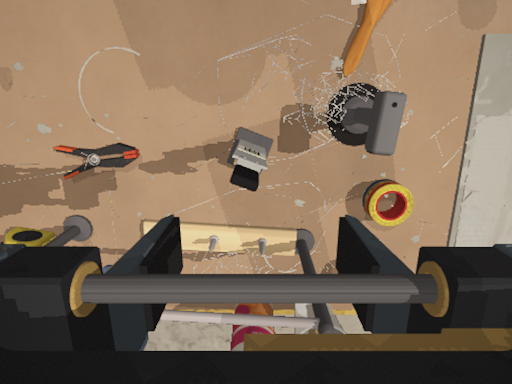

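View pics/c2.png

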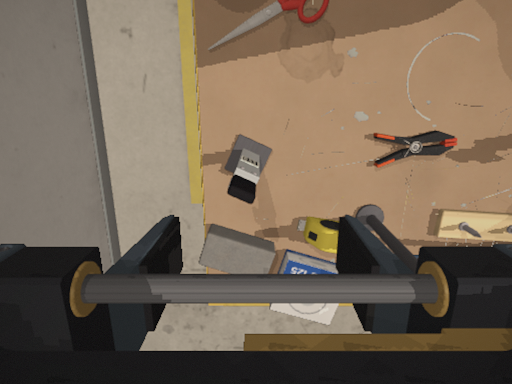

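View pics/r1.png

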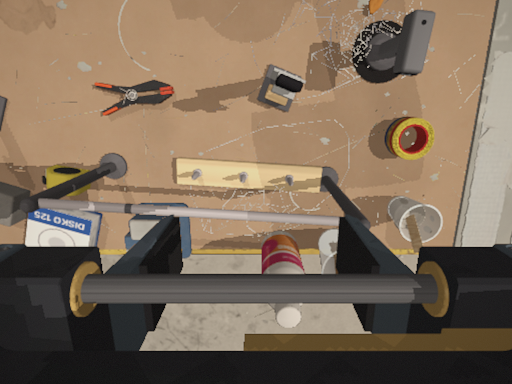

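View pics/r2.png

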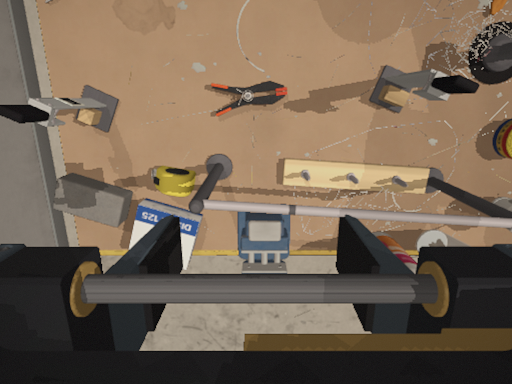

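Run:
```python
from h import *
a=[]
for f,(u,v) in [("c1",(250,155)),("r1",(281,92)),("c2",(247,170)),("r2",(85,110))]:
    im=load(f)[0]; u0=max(u-50,0);v0=max(v-38,0)
    c=cv2.resize(im[v0:v0+75,u0:u0+100],(400,300),interpolation=cv2.INTER_CUBIC); cv2.putText(c,f"{f} {u0},{v0}",(5,15),0,.5,(255,255,255)); a.append(c)
cv2.imwrite("pics/zoom1.png",np.vstack([np.hstack(a[:2]),np.hstack(a[2:])]))
```

```text
(no output)
```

View pics/zoom1.png

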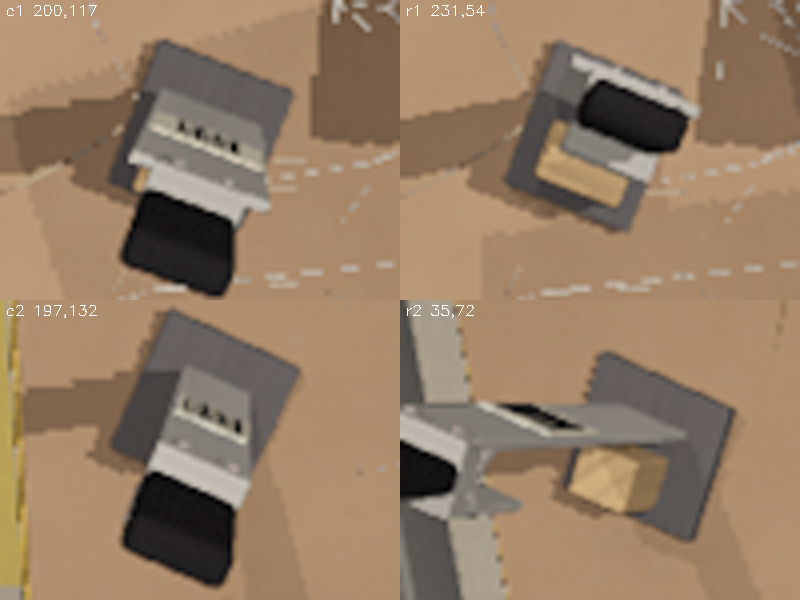

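Run:
```python
from h import *
from scipy.optimize import least_squares
F={'fl':(-.032,-.03,.008),'fr':(-.032,.03,.008),'bl':(.032,-.03,.008),'br':(.032,.03,.008)}
def fit(obs,x0):
    def res(q):
        c,s=np.cos(q[2]),np.sin(q[2]); r=[]
        for f,pt,uv in obs:
            _,K,T=load(f); P=np.array(F[pt]) if isinstance(pt,str) else np.array(pt)
            W=[q[0]+c*P[0]-s*P[1],q[1]+s*P[0]+c*P[1],P[2]]
            r+=list(proj(K,T,W)[0]-uv)
        return np.array(r)
    o=least_squares(res,x0); print(np.round(o.x[:2],4),np.degrees(o.x[2]).round(2),"res",o.fun.round(1)); return o.x
c1=[("c1",'fl',(240,127)),("c1",'fr',(273.2,140)),("c1",'bl',(228.8,163.2)),("r1",'fl',(270,64)),("r1",'br',(288.5,111.5)),("r1",'bl',(257.8,100.2))]
c2=[("c2",'fl',(239.5,134.5)),("c2",'fr',(272,149.5)),("c2",'bl',(225,168.2)),("r2",'fl',(86.2,85)),("r2",'fr',(118.8,99.5)),("r2",'br',(108,132))]
for o,x0 in ((c1,(.42,.13,-.3)),(c2,(.46,-.38,-.4))): 
    q=fit(o,x0); f=o[0][0]; _,K,T=load(f); c,s=np.cos(q[2]),np.sin(q[2])
    for P in [(-.014,.022,.16),(-.014,-.022,.16),(-.014,.029,.16),(-.014,-.029,.16),(-.014,.015,.16),(-.014,-.015,.16),(-.006,.015,.214),(-.006,-.015,.214),(.006,.015,.214)]:
        W=[q[0]+c*P[0]-s*P[1],q[1]+s*P[0]+c*P[1],P[2]]; print(f,P,proj(K,T,W)[0].round(1))
a=[]
for f,(u,v) in [("r1",(195,172)),("r1",(265,177)),("r1",(340,190)),("r2",(210,180)),("r2",(280,210)),("r2",(360,185))]:
    im=load(f)[0]; u0=max(u-33,0);v0=max(v-37,0)
    c=cv2.resize(im[v0:v0+75,u0:u0+66],(264,300),interpolation=cv2.INTER_CUBIC); cv2.putText(c,f"{f} {u0},{v0}",(5,15),0,.5,(255,255,255)); a.append(c)
cv2.imwrite("pics/zoom2.png",np.vstack([np.hstack(a[:3]),np.hstack(a[3:])]))
```

```text
[0.4344 0.1363] -19.65 res [-0.4 -0.2  1.2 -0.5 -1.6  0.4  0.2 -0.5  0.9  0.7 -0.2  0.2]
c1 (-0.014, 0.022, 0.16) [268.7 167.5]
c1 (-0.014, -0.022, 0.16) [233.5 155. ]
c1 (-0.014, 0.029, 0.16) [274.3 169.4]
c1 (-0.014, -0.029, 0.16) [227.9 153. ]
c1 (-0.014, 0.015, 0.16) [263.2 165.5]
c1 (-0.014, -0.015, 0.16) [239.2 157. ]
c1 (-0.006, 0.015, 0.214) [261.2 183.3]
c1 (-0.006, -0.015, 0.214) [233.5 173.7]
c1 (0.006, 0.015, 0.214) [257.3 193.8]
[ 0.4679 -0.386 ] -24.69 res [ 0.6 -0.3  1.5  0.2 -0.4  1.1 -1.1 -1.  -0.4 -0.4 -0.4  0.7]
c2 (-0.014, 0.022, 0.16) [266.5 180.2]
c2 (-0.014, -0.022, 0.16) [232.8 165. ]
c2 (-0.014, 0.029, 0.16) [271.8 182.6]
c2 (-0.014, -0.029, 0.16) [227.3 162.6]
c2 (-0.014, 0.015, 0.16) [261.2 177.8]
c2 (-0.014, -0.015, 0.16) [238.2 167.5]
c2 (-0.006, 0.015, 0.214) [258.3 197.1]
c2 (-0.006, -0.015, 0.214) [231.8 185.4]
c2 (0.006, 0.015, 0.214) [253.5 207. ]
```

View pics/zoom2.png

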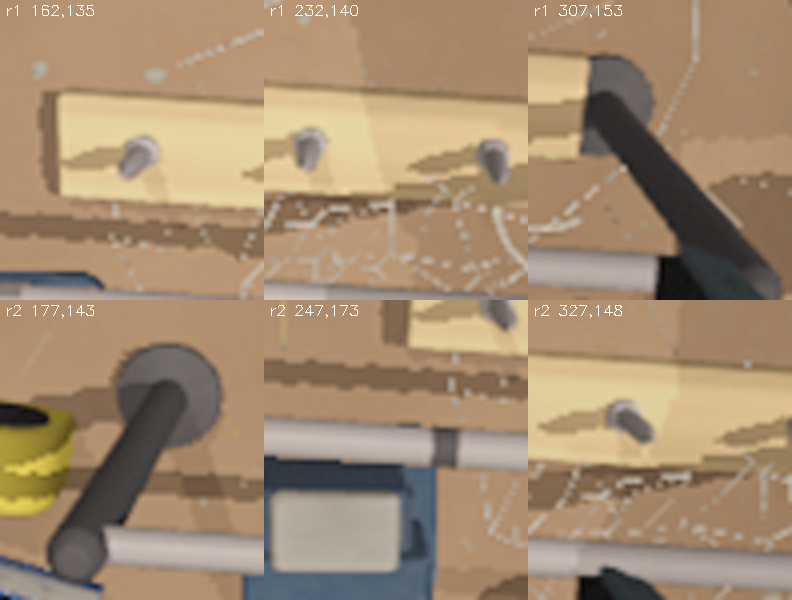

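Run:
```python
from h import *
from scipy.optimize import least_squares
# bar centre line by bright strip
def bar(f,cols,v0s):
    im=load(f)[0].astype(int); g=im.min(2); out=[]
    for u,v0 in zip(cols,v0s):
        c=g[v0-9:v0+10,u]; m=np.where(c>135)[0]; out.append((u,v0-9+m.mean() if len(m) else None,len(m)))
    print(f,out); return [(u,v) for u,v,n in out if v is not None and 4<=n<=10]
L={"r1":bar("r1",[120,235,250,310,325],[208,214,215,219,220]),"r2":bar("r2",[225,260,315,330],[206,208,211,212])}
obs=[("r1",(0,-.04,.064),(193.5,178)),("r1",(0,.045,.064),(242.2,181.2)),("r1",(0,.13,.064),(289.7,184.5)),("r2",(0,.045,.064),(357,182.2)),
("r1",(-.025,-.08,.016),(177,157.5)),("r1",(.025,-.08,.016),(177.5,183.7)),("r2",(0,-.2,.242),(195.8,206.8)),("r2",(0,-.085,.224),(292.8,209.2))]
def res(q):
    c,s=np.cos(q[2]),np.sin(q[2]); w=lambda P:[q[0]+c*P[0]-s*P[1],q[1]+s*P[0]+c*P[1],P[2]]
    r=[]
    for f,P,uv in obs:
        _,K,T=load(f); r+=list(proj(K,T,w(P))[0]-uv)
    for f in L:
        _,K,T=load(f); a,b=proj(K,T,[w((0,-.15,.224)),w((0,.15,.224))])
        for u,v in L[f]: r.append(a[1]+(u-a[0])/(b[0]-a[0])*(b[1]-a[1])-v)
    return np.array(r)
o=least_squares(res,(.58,.03,0),loss="soft_l1"); print(o.x.round(4),np.degrees(o.x[2]),res(o.x).round(1))
```

```text
r1 [(120, np.float64(207.5), 2), (235, np.float64(212.75), 12), (250, np.float64(213.5), 10), (310, np.float64(218.44444444444446), 9), (325, np.float64(220.5), 8)]
r2 [(225, np.float64(205.5), 8), (260, np.float64(207.5), 8), (315, np.float64(211.0), 9), (330, np.float64(210.55555555555554), 9)]
[ 0.584   0.0272 -0.0644] -3.689749498022439 [-0.6  0.2  0.5  0.1  2.6 -0.   2.2  0.4 -0.8 -0.4 -1.1 -0.1 -0.5  1.2
  0.1 -0.1  1.4  0.2 -1.  -0.7 -0.5 -0.6  0.8]
```

Run:
```python
from h import *
q=np.array([.584,.0272,np.radians(-3.69)])
def w(P,q=q):
    c,s=np.cos(q[2]),np.sin(q[2]); return np.array([q[0]+c*P[0]-s*P[1],q[1]+s*P[0]+c*P[1],P[2]])
a=[]
for y,f in [(-.1,"p1"),(.0,"p2"),(.09,"p3")]:
    ctrl.move_to(w((-.085,y,.31)),DN(86.31)); im,K,T=shot("wrist",f)
    for P in [(0,-.04,.064),(0,.045,.064),(0,.13,.064),(0,-.085,.224),(0,-.2,.242),(-.025,-.08,.016),(-.025,.19,.016)]:
        print(f,P,proj(K,T,w(P))[0].round(1))
    a.append(cv2.resize(im[90:250,60:470],None,fx=1.9,fy=1.9,interpolation=cv2.INTER_CUBIC)[:196*1+100])
    cv2.imwrite(f"pics/{f}z.png",cv2.resize(im[110:250,60:440],None,fx=2.1,fy=2.1,interpolation=cv2.INTER_CUBIC))
cv2.imwrite("pics/pz.png",np.vstack([cv2.imread(f"pics/p{i}z.png") for i in (1,2)]))
print(ctrl.read_time())
```

```text
p1 (0, -0.04, 0.064) [302.1 221.3]
p1 (0, 0.045, 0.064) [362.8 221.4]
p1 (0, 0.13, 0.064) [423.5 221.5]
p1 (0, -0.085, 0.224) [275.6 285.8]
p1 (0, -0.2, 0.242) [143.5 297.4]
p1 (-0.025, -0.08, 0.016) [272.4 194.2]
p1 (-0.025, 0.19, 0.016) [449.7 194.6]
p2 (0, -0.04, 0.064) [230.3 221.4]
p2 (0, 0.045, 0.064) [291.  221.6]
p2 (0, 0.13, 0.064) [351.8 221.7]
p2 (0, -0.085, 0.224) [166.1 285.9]
p2 (0, -0.2, 0.242) [ 26.9 297.4]
p2 (-0.025, -0.08, 0.016) [206.4 194.3]
p2 (-0.025, 0.19, 0.016) [383.8 194.8]
p3 (0, -0.04, 0.064) [166.1 221.4]
p3 (0, 0.045, 0.064) [226.9 221.5]
p3 (0, 0.13, 0.064) [287.7 221.6]
p3 (0, -0.085, 0.224) [ 68.2 285.9]
p3 (0, -0.2, 0.242) [-77.3 297.4]
p3 (-0.025, -0.08, 0.016) [147.3 194.3]
p3 (-0.025, 0.19, 0.016) [324.9 194.7]
11.825
```

View pics/pz.png

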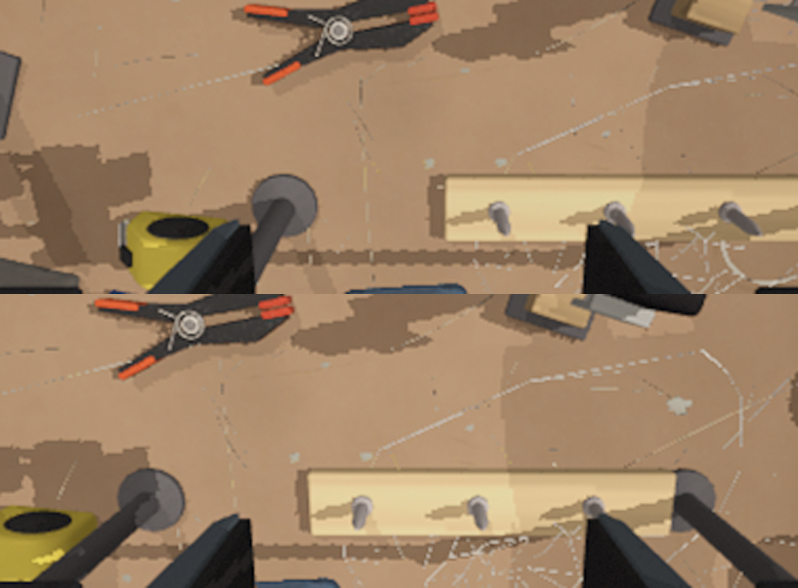

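View pics/p3z.png

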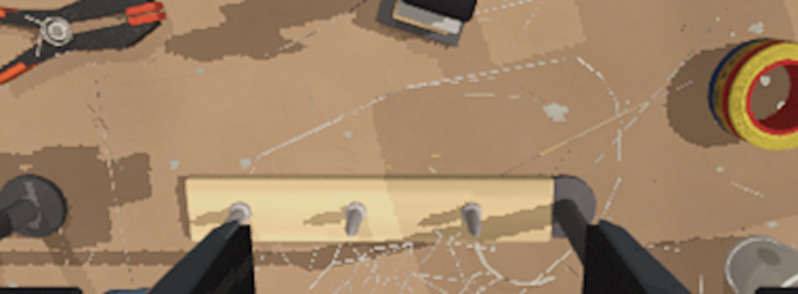

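```bash
cat >> h.py <<'E'
RAIL=np.array([.584,.0272,np.radians(-3.69)])
def w(P,q=RAIL):
    c,s=np.cos(q[2]),np.sin(q[2]); return np.array([q[0]+c*P[0]-s*P[1],q[1]+s*P[0]+c*P[1],P[2]])
RY=-3.69
E
python3 - <<'E'
from h import *
for name,p,y in [("M",(.434,.1358),-19.65),("N",(.4678,-.3865),-24.7)]:
  for off in (0,180):
    for pos,yy in [((*p,.30),y+off),((*p,.173),y+off),(w((-.09,-.135,.30)),RY+off),(w((0,-.135,.253)),RY+off),(w((0,.045,.253)),RY+off)]:
        yy=(yy+180)%360-180
        q=ctrl.ik(pos,DN(yy)); print(name,off,np.round(pos,3),None if q is None else np.round(q,0))
for m in (.045,-.04):
    for off in(90,-90):
        q=ctrl.ik(w((-.15,m,.16)),DN(RY+off)); print("read",m,off,None if q is None else np.round(q,0))
E
```

```text
M 0 [0.434 0.136 0.3  ] [ 14.  -8. 123.   0.  65.  34.]
M 0 [0.434 0.136 0.173] [ 14.   3. 128.   0.  49.  34.]
M 0 [ 0.485 -0.102  0.3  ] [-15.  -3. 119.   0.  64. -11.]
M 0 [ 0.575 -0.108  0.253] [-13.   9. 112.   0.  60.  -9.]
M 0 [0.587 0.072 0.253] [  5.   9. 111.   0.  60.   8.]
M 180 [0.434 0.136 0.3  ] [  14.   -8.  123.   -0.   65. -146.]
M 180 [0.434 0.136 0.173] [  14.    3.  128.   -0.   49. -146.]
M 180 [ 0.485 -0.102  0.3  ] [-15.  -3. 119.  -0.  64. 169.]
M 180 [ 0.575 -0.108  0.253] [-13.   9. 112.  -0.  60. 171.]
M 180 [0.587 0.072 0.253] [   5.    9.  111.   -0.   60. -172.]
N 0 [ 0.468 -0.386  0.3  ] [-42.   8. 107.   0.  65. -17.]
N 0 [ 0.468 -0.386  0.173] [-42.  16. 112.   0.  52. -17.]
N 0 [ 0.485 -0.102  0.3  ] [-15.  -3. 119.   0.  64. -11.]
N 0 [ 0.575 -0.108  0.253] [-13.   9. 112.   0.  60.  -9.]
N 0 [0.587 0.072 0.253] [  5.   9. 111.   0.  60.   8.]
N 180 [ 0.468 -0.386  0.3  ] [-42.   8. 107.  -0.  65. 163.]
N 180 [ 0.468 -0.386  0.173] [-42.  16. 112.  -0.  52. 163.]
N 180 [ 0.485 -0.102  0.3  ] [-15.  -3. 119.  -0.  64. 169.]
N 180 [ 0.575 -0.108  0.253] [-13.   9. 112.  -0.  60. 171.]
N 180 [0.587 0.072 0.253] [   5.    9.  111.   -0.   60. -172.]
read 0.045 90 [  8.   3. 130.   0.  47. -79.]
read 0.045 -90 [  8.   3. 130.  -0.  47. 101.]
read -0.04 90 [ -4.   2. 131.  -0.  47. -90.]
read -0.04 -90 [ -4.   2. 131.  -0.  47.  90.]
```

```bash
cat >> h.py <<'E'
def grab(p,y):
    ctrl.set_gripper(.05)
    ctrl.move_to((*p,.30),DN(y)); ctrl.servo_line((*p,.174),rate=.12)
    ctrl.set_gripper(0.0,grip_force=35); ctrl.sleep(.2)
    print("gap",ctrl.read_finger_gap(),"F",np.round(ctrl.read_force(),1),"t",ctrl.read_time())
E
python3 - <<'E'
from h import *
grab((.434,.1358),-19.65)
ctrl.servo_line((.434,.1358,.32),rate=.12)
print("gap",ctrl.read_finger_gap(),"F",np.round(ctrl.read_force(),1),"M",np.round(ctrl.read_moment(),2))
ctrl.servo_line(w((-.10,-.135,.32)),rate=.2,rot=DN(RY))
ctrl.sleep(.3); shot("wrist","m1"); shot("scene","m1s")
print(ctrl.read_time())
E
```

```text
gap 0.011953137055721163 F [-0.6 -0.5  1.7] t 16.3333
gap 0.012117905645250357 F [-0.1  0.2 -2.9] M [-0.06 -0.01 -0.02]
19.45
```

View pics/m1.png

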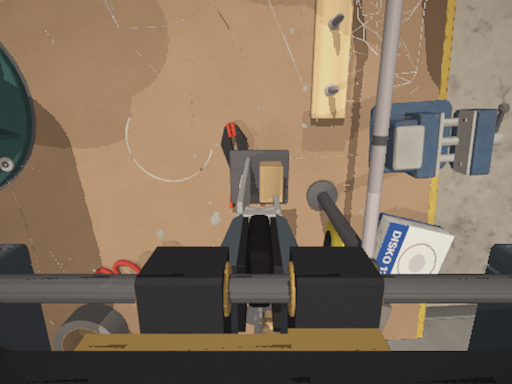

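View pics/m1s.png

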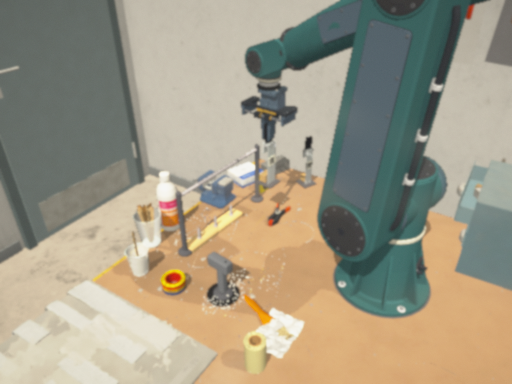

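Run:
```python
from h import *
im,K,T=load("m1"); b=.146
C=w((-.10,-.135,0))
q=np.array([C[0],C[1],np.radians(RY)])
print("foot",[proj(K,T,w((x,y,b+.008),q))[0].round(0) for x,y in [(-.032,.03),(.032,.03),(-.032,-.03)]])
ctrl.servo_line(w((-.10,-.135,.298)),rate=.15)
hit=ctrl.servo_line(w((0,-.135,.298)),rate=.08,until_force=5)
print("in",hit,np.round(ctrl.read_force(),1)); shot("wrist","m2")
if not hit:
    hit=ctrl.servo_line(w((0,-.135,.258)),rate=.05,until_force=5)
    print("down",hit,ctrl.read_ee_pos().round(4),np.round(ctrl.read_force(),1))
    if not hit:
        hit=ctrl.servo_line(w((0,-.135,.248)),rate=.02,until_force=3)
        print("seat",hit,ctrl.read_ee_pos().round(4),np.round(ctrl.read_force(),1))
shot("wrist","m3"); shot("scene","m3s"); print(ctrl.read_time())
```

```text
foot [array([228., 149.]), array([288., 149.]), array([229., 203.])]
in False [-0.4  0.  -2.7]
down False [ 0.5755 -0.1076  0.2583] [-1.1 -0.4 -2.8]
seat True [ 0.5756 -0.1076  0.2539] [-1.1 -0.7  4.2]
22.5917
```

View pics/m3.png

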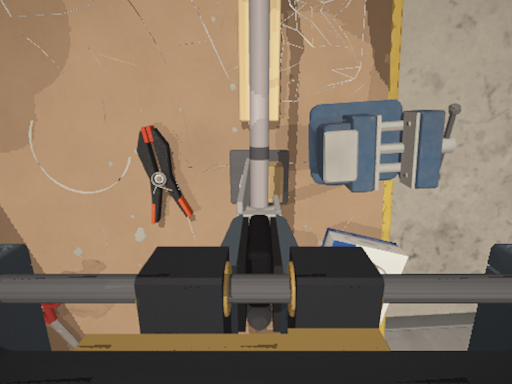

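View pics/m3s.png

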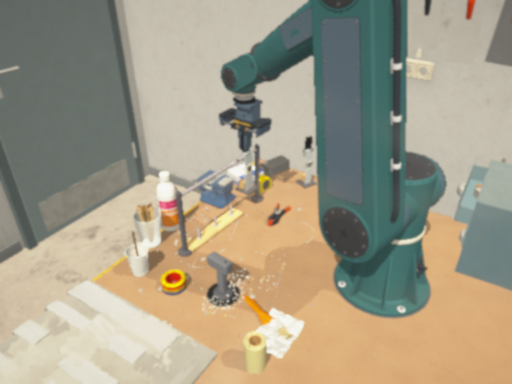

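Run:
```python
from h import *
_,K,T=load("m3"); print("band pred",proj(K,T,w((0,-.085,.224)))[0].round(1))
z=ctrl.read_ee_pos()[2]
hit=ctrl.servo_line(w((0,.045,z)),rate=.06,until_force=15)
print(hit,ctrl.read_ee_pos().round(4),w((0,.045,z)).round(4),np.round(ctrl.read_force(),1),ctrl.read_finger_gap())
ctrl.sleep(.3); shot("wrist","m4"); shot("scene","m4s"); print(ctrl.read_time())
for P in [(0,.045,.064),(0,.13,.064),(-.032,.075,.088),(.032,.075,.088)]: print(P,proj(*load("m4")[1:],w(P))[0].round(1))
```

```text
band pred [257.4 149.5]
False [0.5871 0.0724 0.2539] [0.5869 0.0721 0.2539] [ 4.2 -1.8  2.4] 0.01168920003317086
26.1417
(0, 0.045, 0.064) [258.  171.8]
(0, 0.13, 0.064) [258.1  94.7]
(-0.032, 0.075, 0.088) [227.7 148.9]
(0.032, 0.075, 0.088) [288.3 149. ]
```

View pics/m4.png

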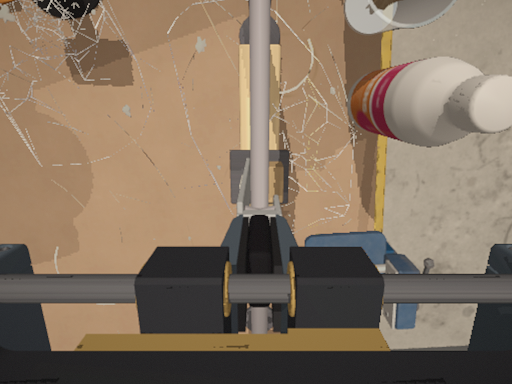

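View pics/m4s.png

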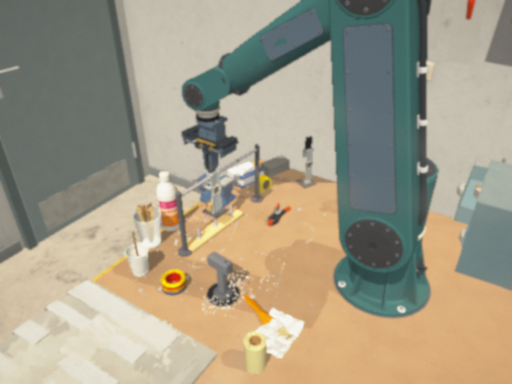

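Run:
```python
from h import *
im,K,T=load("m3"); im4,K4,T4=load("m4")
for P in [(0,-.080,.224),(0,-.09,.224),(-.025,-.08,.016),(.025,-.08,.016),(0,-.2,.242)]: print("m3",P,proj(K,T,w(P))[0].round(1))
for P in [(-.025,.19,.016),(.025,.19,.016),(0,.2,.242),(0,.13,.064)]: print("m4",P,proj(K4,T4,w(P))[0].round(1))
a=cv2.resize(im[100:215,210:310],None,fx=4,fy=4,interpolation=cv2.INTER_CUBIC)
b=cv2.resize(im4[0:115,210:310],None,fx=4,fy=4,interpolation=cv2.INTER_CUBIC)
cv2.imwrite("pics/zoom3.png",np.hstack([a,b]))
```

```text
m3 (0, -0.08, 0.224) [257.4 141.5]
m3 (0, -0.09, 0.224) [257.3 157.4]
m3 (-0.025, -0.08, 0.016) [237.9 119.9]
m3 (0.025, -0.08, 0.016) [277.9 120. ]
m3 (0, -0.2, 0.242) [257.2 323.3]
m4 (-0.025, 0.19, 0.016) [236.9  41.5]
m4 (0.025, 0.19, 0.016) [279.6  41.6]
m4 (0, 0.2, 0.242) [257.5 -62.5]
m4 (0, 0.13, 0.064) [258.1  94.7]
```

View pics/zoom3.png

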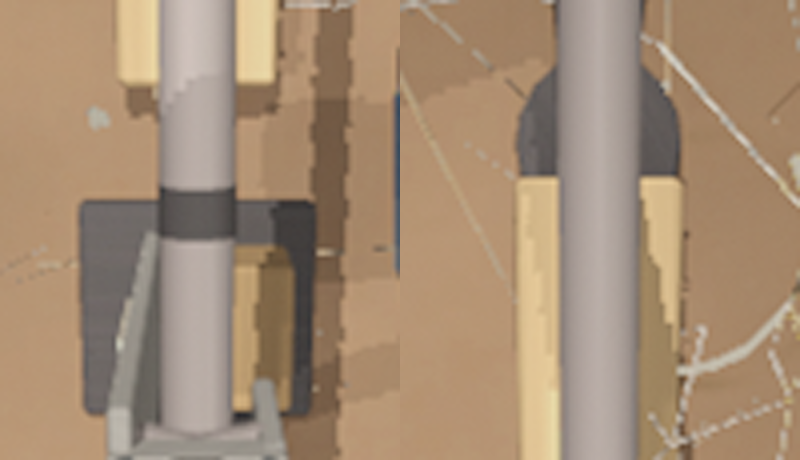

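```bash
sed -i 's/^RAIL=.*/RAIL=np.array([.584,.0262,np.radians(-3.69)])/' h.py
python3 - <<'E'
from h import *
z=ctrl.read_ee_pos()[2]
ctrl.servo_line(w((0,.045,z)),rate=.02); print(np.round(ctrl.read_force(),1))
ctrl.set_gripper(.05); ctrl.sleep(.3); print(np.round(ctrl.read_force(),1))
ctrl.servo_line(w((0,.045,.33)),rate=.1)
# view from front
ctrl.move_to(w((-.12,.045,.36)),DN(86.31)); ctrl.sleep(.5); shot("wrist","m5"); shot("scene","m5s")
for P in [(0,.045,.064),(-.006,.03,.294),(-.006,.06,.294),(-.014,.023,.24),(-.014,.067,.24),(-.032,.015,.088),(-.032,.075,.088)]: print(P,proj(*load("m5")[1:],w(P))[0].round(1))
print(ctrl.read_time())
E
```

```text
[4.7 3.5 2.1]
[-0.5 -0.4 -0.8]
(0, 0.045, 0.064) [258.8 230.6]
(-0.006, 0.03, 0.294) [241.7 327.9]
(-0.006, 0.06, 0.294) [275.7 328. ]
(-0.014, 0.023, 0.24) [237.6 285.5]
(-0.014, 0.067, 0.24) [280.  285.6]
(-0.032, 0.015, 0.088) [238.6 217. ]
(-0.032, 0.075, 0.088) [279.1 217. ]
30.3
```

View pics/m5.png

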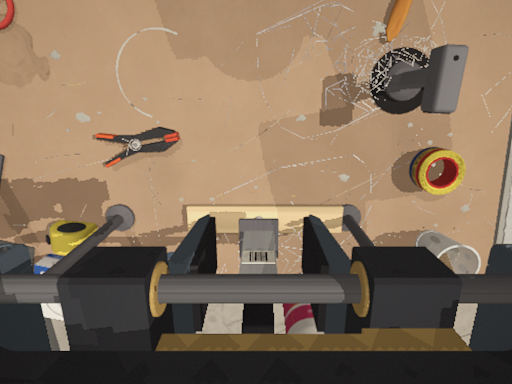

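Run:
```python
from h import *
p=(.4678,-.3873)
ctrl.move_to((*p,.34),DN(-24.7))
grab(p,-24.7)
ctrl.servo_line((*p,.32),rate=.12)
print("gap",ctrl.read_finger_gap(),"F",np.round(ctrl.read_force(),1),"M",np.round(ctrl.read_moment(),2))
ctrl.servo_line(w((-.10,-.135,.32)),rate=.2,rot=DN(RY))
ctrl.sleep(.3); shot("wrist","n1")
ctrl.servo_line(w((-.10,-.135,.298)),rate=.15)
hit=ctrl.servo_line(w((0,-.135,.298)),rate=.08,until_force=5)
print("in",hit,np.round(ctrl.read_force(),1)); 
if not hit:
    hit=ctrl.servo_line(w((0,-.135,.258)),rate=.05,until_force=5)
    print("down",hit,ctrl.read_ee_pos().round(4),np.round(ctrl.read_force(),1))
    if not hit:
        hit=ctrl.servo_line(w((0,-.135,.248)),rate=.02,until_force=3)
        print("seat",hit,ctrl.read_ee_pos().round(4),np.round(ctrl.read_force(),1))
shot("wrist","n3"); print(ctrl.read_time())
im=load("n1")[0],load("n3")[0]; cv2.imwrite("pics/n13.png",np.hstack([i[100:300,110:410] for i in im]))
_,K,T=load("n1"); C=w((-.10,-.135,0)); q=np.array([C[0],C[1],np.radians(RY)])
print("foot",[proj(K,T,w((x,y,.154),q))[0].round(0) for x,y in [(-.032,.03),(.032,.03),(-.032,-.03)]])
```

```text
gap 0.01209114424228236 F [-2.3  1.3  1.3] t 34.575
gap 0.012097183204141293 F [-0.9  0.1 -3.7] M [ 0.02 -0.04  0.01]
in False [-0.2 -0.3 -4.5]
down False [ 0.5755 -0.1086  0.2583] [ 0.1 -0.3 -2.8]
seat True [ 0.5755 -0.1086  0.2537] [-0.5 -0.3  4.5]
40.9083
foot [array([228., 148.]), array([288., 148.]), array([229., 202.])]
```

View pics/n13.png

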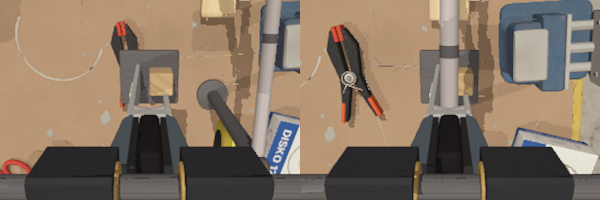

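Run:
```python
from h import *
z=ctrl.read_ee_pos()[2]
hit=ctrl.servo_line(w((0,-.0395,z)),rate=.06,until_force=15)
print(hit,np.round(ctrl.read_force(),1),ctrl.read_finger_gap())
ctrl.sleep(.2); shot("wrist","n4")
ctrl.set_gripper(.05); ctrl.sleep(.3); print(np.round(ctrl.read_force(),1))
ctrl.servo_line(w((0,-.0395,.33)),rate=.1)
ctrl.move_to(w((-.12,0.0,.36)),DN(86.31)); ctrl.sleep(.5); im=shot("wrist","n5")[0]; shot("scene","n5s"); shot("top","n5t")
for y0 in (-.04,.045):
  for P in [(0,y0,.064),(-.032,y0-.03,.088),(-.032,y0+.03,.088)]: print(P,proj(*load("n5")[1:],w(P))[0].round(1))
for n in("top","scene"): spot(n,"reader"); spot(n,"pad")
print(ctrl.read_time())
cv2.imwrite("pics/n5z.png",cv2.resize(im[180:290,150:350],None,fx=4,fy=4,interpolation=cv2.INTER_CUBIC))
```

```text
False [ 3.7 -0.6  2.5] 0.011791631936645274
[ 0.1 -1.4 -0.3]
(0, -0.04, 0.064) [233.5 230.5]
(-0.032, -0.07, 0.088) [211.6 217. ]
(-0.032, -0.010000000000000002, 0.088) [252.1 217. ]
(0, 0.045, 0.064) [287.3 230.6]
(-0.032, 0.015, 0.088) [269.  217.1]
(-0.032, 0.075, 0.088) [309.5 217.1]
top reader [([0.374, 0.304, 0.134], 0.77), ([0.581, 0.069, 0.283], 0.52)]
top pad [([0.377, 0.288, 0.006], 0.76)]
scene reader [([0.365, 0.321, 0.105], 0.66)]
scene pad [([0.363, 0.325, 0.005], 0.74), ([0.566, -0.012, 0.161], 0.63)]
47.025
```

View pics/n5z.png

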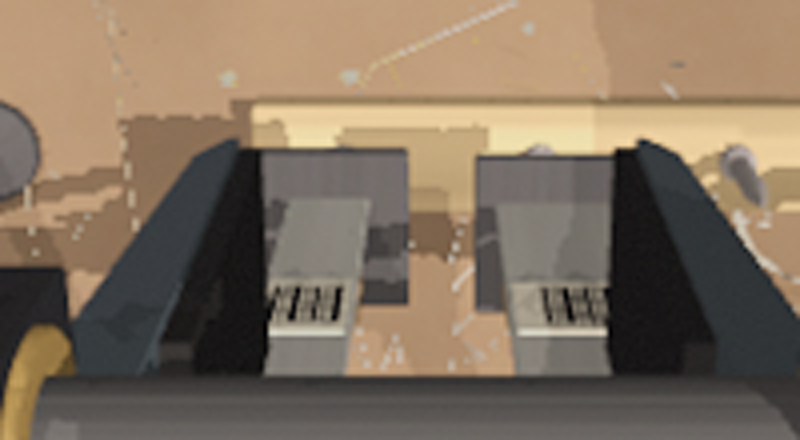

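View pics/n5.png

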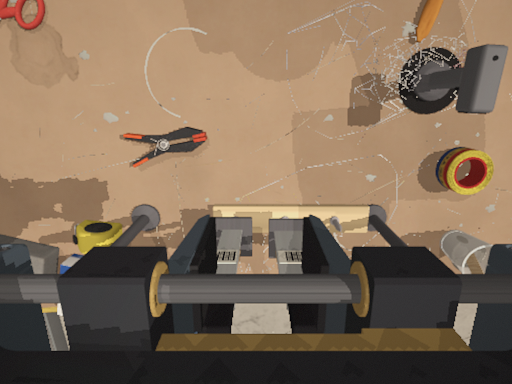

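View pics/n5s.png

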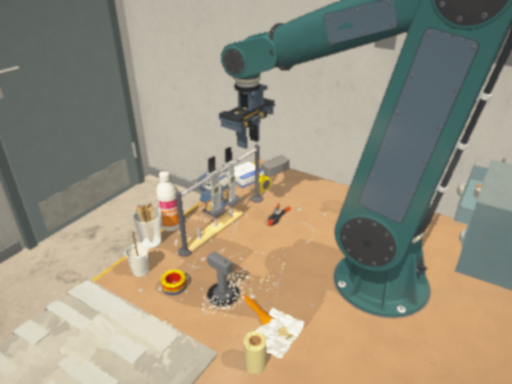

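Run:
```python
from h import *
ctrl.move_to((.40,.30,.34),DN(90)); a=shot("wrist","d1")[0]
for t in("reader","pad","reader_lens"): spot("wrist",t)
ctrl.move_to((.36,.33,.34),DN(-20)); b=shot("wrist","d2")[0]
for t in("reader","pad","reader_lens"): spot("wrist",t)
print(ctrl.read_time())
cv2.imwrite("pics/d12.png",np.vstack([a[0:290,:],b[0:290,:]]))
```

```text
wrist reader []
wrist pad [([0.363, 0.305, 0.005], 0.62)]
wrist reader_lens [([0.372, 0.31, 0.139], 0.56)]
wrist reader [([0.588, 0.088, 0.088], 0.72), ([0.378, 0.317, 0.139], 0.63), ([0.569, -0.005, 0.087], 0.51)]
wrist pad [([0.383, 0.332, 0.003], 0.85)]
wrist reader_lens [([0.372, 0.318, 0.136], 0.9), ([0.57, -0.003, 0.088], 0.53)]
50.25
```

View pics/d12.png

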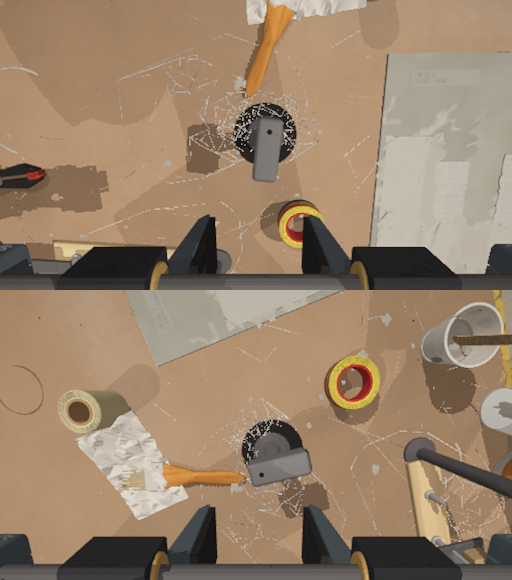

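Run:
```python
from h import *
o=[]
for f,(u,v) in [("d1",(265,145)),("d2",(275,170))]:
    im=load(f)[0]; u0=u-50;v0=v-55
    c=cv2.resize(im[v0:v0+110,u0:u0+100],None,fx=4,fy=4,interpolation=cv2.INTER_CUBIC); cv2.putText(c,f"{f} {u0},{v0}",(5,15),0,.5,(255,255,255)); o.append(c)
cv2.imwrite("pics/zoom4.png",np.hstack(o))
```

```text
(no output)
```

View pics/zoom4.png

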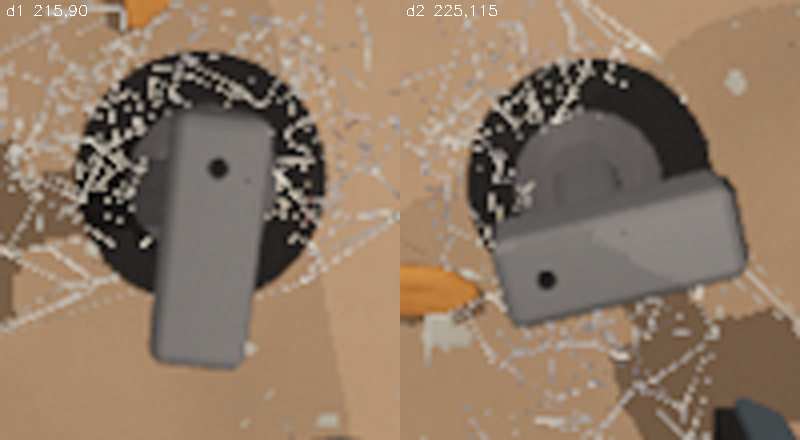

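Run:
```python
from h import *
from scipy.optimize import least_squares
for f,uv in (("d1",(265,133.2)),("d2",(272,159.5))): print("pad",back(*load(f)[1:],uv,.003)[0].round(4))
print("foot", back(*load("d2")[1:],(272,161),.010)[0].round(4))
obs={"d1":[(259.5,117.5),(282,120),(275.7,181.7),(253,180)],"d2":[(250,178.5),(253,196.2),(311.2,183),(307.5,163.5)]}
for sgn in (1,-1):
    A,B=(-.033,.043) if sgn>0 else (-.043,.033)
    # d1: up=-x end ; right=+y
    pts={"d1":[(A,-.015),(A,.015),(B,.015),(B,-.015)],"d2":[(A,.015),(A,-.015),(B,-.015),(B,.015)]}
    def res(q):
        r=[]
        for f in obs:
            _,K,T=load(f)
            for P,uv in zip(pts[f],obs[f]): r+=list(proj(K,T,w((*P,.138),q))[0]-uv)
        return np.array(r)
    o=least_squares(res,(.37,.31,0)); print(sgn,o.x.round(4),np.degrees(o.x[2]).round(2),o.fun.round(1))
```

```text
pad [0.3726 0.3088 0.003 ]
pad [0.3764 0.3102 0.003 ]
foot [0.3758 0.3092 0.01  ]
1 [ 0.3747  0.3092 -0.0992] -5.68 [-2.1 -0.5  1.6 -0.3  0.2  2.2 -1.8  1.4 -4.3 -2.5 -1.   3.   1.7  1.5
  0.4 -2.8]
-1 [ 0.3846  0.3082 -0.0992] -5.68 [-2.1 -0.5  1.6 -0.3  0.2  2.2 -1.8  1.4 -4.3 -2.5 -1.   3.   1.7  1.5
  0.4 -2.8]
```

Run:
```python
from h import *
p=(.3747,.309); y=83.7
ctrl.set_gripper(.07)
ctrl.move_to((*p,.25),DN(y)); b=shot("wrist","e0")[0]
ctrl.servo_line((*p,.101),rate=.1,until_force=8)
ctrl.set_gripper(0.0,grip_force=30); ctrl.sleep(.2)
print("gap",ctrl.read_finger_gap(),ctrl.read_ee_pos().round(4),np.round(ctrl.read_force(),1))
ctrl.servo_line((*p,.19),rate=.1)
print("gap",ctrl.read_finger_gap(),np.round(ctrl.read_force(),1))
ctrl.servo_line(w((-.19,.045,.19)),rate=.15,rot=DN(RY+90))
ctrl.servo_line(w((-.19,.045,.158)),rate=.1)
shot("wrist","e1"); shot("scene","e1s"); shot("top","e1t"); print(ctrl.read_time())
for P in [(-.19+.043,.045-.015,.197),(-.19+.043,.06,.197),(-.19-.033,.06,.197),(-.032,.015,.088),(-.032,.075,.088),(-.0155,.045,.175)]: print(P,proj(*load("e1")[1:],w(P))[0].round(1))
```

```text
gap 0.029966655935508058 [0.3747 0.309  0.101 ] [-0.4  0.4 -0.6]
gap 0.02978525536991539 [-0.2 -0.1 -3.6]
58.2917
(-0.14700000000000002, 0.03, 0.197) [228.5 354.2]
(-0.14700000000000002, 0.06, 0.197) [288.2 354.3]
(-0.223, 0.06, 0.197) [293.1 212. ]
(-0.032, 0.015, 0.088) [226.3 364.6]
(-0.032, 0.075, 0.088) [290.5 364.7]
(-0.0155, 0.045, 0.175) [258.1 485.6]
```

View pics/e1.png

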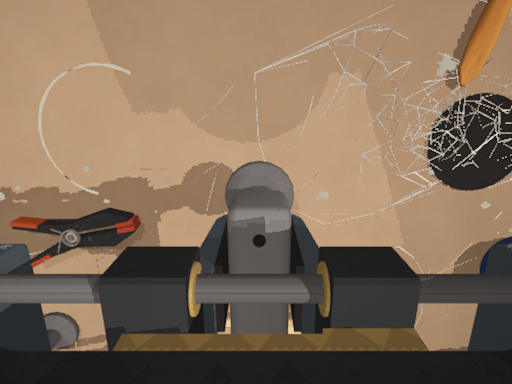

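View pics/e1s.png

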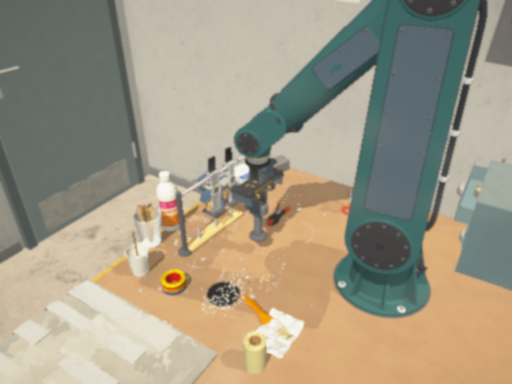

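Run:
```python
from h import *
_,K,T=load("e1"); print("pad",back(K,T,(477.5,141.5),.003)[0].round(4))
for y in (.045,-.04):
    ctrl.servo_line(w((-.19,y,.158)),rate=.12)
    ctrl.servo_line(w((-.150,y,.158)),rate=.06); ctrl.sleep(.3)
    f="rd%d"%(y>0); shot("scene",f); print(ctrl.read_ee_pos().round(4),w((-.150,y,.158)).round(4),ctrl.read_tcp_rot().round(2),ctrl.read_time())
    ctrl.sleep(3.7); print(ctrl.read_ee_pos().round(4),np.abs(ctrl.read_qvel()).max())
    ctrl.servo_line(w((-.19,y,.158)),rate=.1)
im=np.hstack([cv2.resize(load(f)[0][130:250,170:290],None,fx=3.3,fy=3.3,interpolation=cv2.INTER_CUBIC) for f in("rd1","rd0")]); cv2.imwrite("pics/rd.png",im)
print(ctrl.read_time())
```

```text
pad [0.3726 0.3071 0.003 ]
[0.4371 0.0808 0.158 ] [0.4372 0.0808 0.158 ] [-90.    -0.    86.32] 59.7083
[0.4372 0.0807 0.158 ] 0.07335086565817704
[ 0.4316 -0.0041  0.1581] [ 0.4317 -0.0041  0.158 ] [-90.     0.    86.31] 65.9833
[ 0.4317 -0.0041  0.158 ] 0.13404444627444215
70.2333
```

View pics/rd.png

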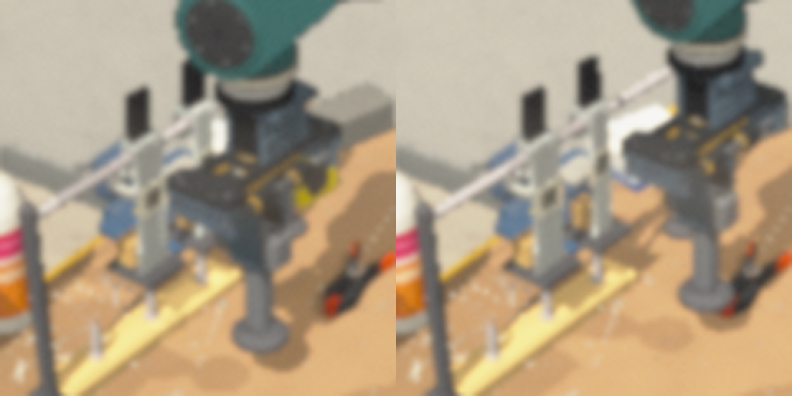

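Run:
```python
from h import *
p=(.3743,.3088)
ctrl.servo_line(w((-.19,-.04,.19)),rate=.1)
ctrl.servo_line((*p,.19),rate=.15,rot=DN(83.7))
ctrl.servo_line((*p,.108),rate=.08)
hit=ctrl.servo_line((*p,.097),rate=.02,until_force=3)
print(hit,ctrl.read_ee_pos().round(4),np.round(ctrl.read_force(),1))
ctrl.set_gripper(.07); ctrl.sleep(.3)
ctrl.servo_line((*p,.27),rate=.1)
ctrl.move_to((.40,.10,.45),DN(90)); ctrl.sleep(.5)
shot("wrist","z1"); shot("scene","z1s"); shot("top","z1t"); print(ctrl.read_time())
for t in("reader","pad","carrier_medium","carrier_narrow"): spot("wrist",t)
cv2.imwrite("pics/z1sz.png",cv2.resize(load("z1s")[0][130:320,130:330],None,fx=3,fy=3,interpolation=cv2.INTER_CUBIC))
```

```text
True [0.3746 0.3091 0.1006] [ 0.4  0.7 -0.8]
79.15
wrist reader [([0.374, 0.301, 0.134], 0.65)]
wrist pad [([0.371, 0.293, 0.007], 0.69)]
wrist carrier_medium [([0.578, 0.073, 0.155], 0.56)]
wrist carrier_narrow [([0.573, 0.006, 0.092], 0.93)]
```

View pics/z1.png

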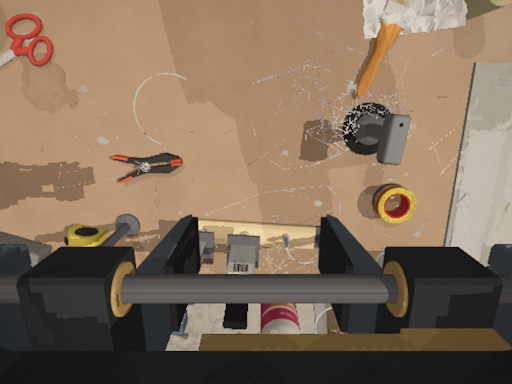

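View pics/z1sz.png

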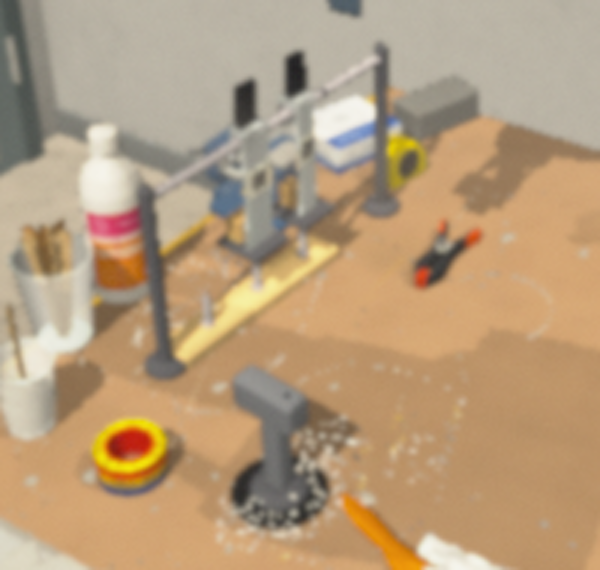

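Run:
```python
from h import *
ctrl.sleep(2); a=load("z1")[0]; b=shot("wrist","z2")[0]
print("diff",(cv2.absdiff(a,b).max(2)>40).sum()); 
for t in("reader",): spot("wrist",t)
print(ctrl.read_time()); ctrl.sign_off()
```

```text
diff 239
wrist reader [([0.375, 0.299, 0.133], 0.87)]
81.45
the job is handed in; nothing more can be done
```

Run:
```python
import cv2,numpy as np
m=cv2.absdiff(cv2.imread("pics/z1.png"),cv2.imread("pics/z2.png")).max(2)>40
v,u=np.nonzero(m); print(np.histogram2d(v,u,bins=[[0,96,192,288,384],[0,128,256,384,512]])[0])
```

```text
[[  0.   0.   8.   3.]
 [  3.   1. 152.  10.]
 [  0.  14.   3.   0.]
 [  2.  21.  15.   7.]]
```

I hung both carriers that were there, medium and narrow, read their labels, and put the reader back on its pad. I signed off at 81 s of the 210 s. There was no wide carrier in any view.

- **Hanging:** Each carrier was hooked on in the loading stretch and slid along the bar to its pointer without lifting. In the wrist pictures the feet matched their expected positions to within about 1 pixel (1–1.5 mm). The medium pin's base showed centred under its foot. The rail fit had leftover disagreements of 1–3 mm, with the band and board ends reading slightly differently. I moved the rail estimate 1 mm to the right to even that out, so expect about 1–2 mm of uncertainty along the bar.
- **Reading:** I read medium first, then narrow, each from about 9 cm and facing the rail squarely. I held each for about 4 s at the label's height, and the tool position stayed steady to 0.1 mm. I set the aim from the arm's position and the measured geometry; there was no signal from the reader to confirm a read.
- **Reader:** It is standing upright about at the pad's centre, and I saw no sign of it being knocked.
- **Last check:** Two pictures 2 s apart gave the same reader position to 2 mm. Of 239 pixels that changed, 152 were in the part of the picture around the reader, its pad and the white debris on it. I think that is image flicker, but I only located those pixels after signing off. I saw no bystander moved.

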